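Gauge a sawn pillar blank in the taper slot and put it with its size

TASK

Three sawn aluminium bars wait in a row in the low black tray: take the first one, nearest you, stand it on the bed of the taper gauge at the wide open end and slide it gently along between the straightedges until it wedges, and read its diameter where it stops. Then lift it over to the grey stock tray and stand it down, upright and not dropped, in the bay that already holds a bar of the same diameter. Leave the other two waiting bars, the bars in stock and everything else on the bench as they are.

Things in the scene. Friction and masses are not known exactly. Their poses are not given: they have to be found in the camera images.
- blank_a_mid (a point): centre (40 mm above its foot) of one of the three round aluminium bars, 80 mm tall, standing on end in the waiting tray, a small dark hole in the middle of the top. Its diameter is 28, 32 or 36 mm, not told which: the gauge shows it. 0.11 to 0.27 kg. z is its own axis, up. The three stand in a row in changing order
- blank_b_mid (a point): centre (40 mm above its foot) of one of the three round aluminium bars, 80 mm tall, standing on end in the waiting tray, a small dark hole in the middle of the top. Its diameter is 28, 32 or 36 mm, not told which: the gauge shows it. 0.11 to 0.27 kg. z is its own axis, up. The three stand in a row in changing order
- blank_c_mid (a point): centre (40 mm above its foot) of one of the three round aluminium bars, 80 mm tall, standing on end in the waiting tray, a small dark hole in the middle of the top. Its diameter is 28, 32 or 36 mm, not told which: the gauge shows it. 0.11 to 0.27 kg. z is its own axis, up. The three stand in a row in changing order
- queue: waiting tray: low black plastic tray, 250 (x) by 90 mm, wall 22 mm high, fixed; floor 3 mm above the bench. Origin at the centre of its underside; x runs along the row, away from the robot. The bars stand at about x = -78, 0 and +78 mm, within 8 mm of the centre line; the first is the one at x = -78 mm
- gauge: taper gauge, fixed: aluminium bed 210 (x) by 130 mm, its top 12 mm above the bench, carrying two steel straightedges 22 mm high that converge towards +x. Origin at bench level under the bed's centre; x runs along the middle of the slot, from the wide open end to the narrow end, z up. The slot is symmetric about y = 0. A bar pushed high up tips forward unless one finger is ahead of it and one behind
- slot_mouth (a point): point on the top of the bed, mid-slot, at the wide open end: gauge x = -50 mm. Here the slot is 50 mm wide; it narrows evenly, 1 in 5, to 22 mm at gauge x = +90 mm. Towards the wide end, from x = -105 to -50 mm, the bed is bare. A wedged bar comes free when drawn back or lifted. x, y, z axes as the gauge's
- stop_36 (a point): point on the top of the bed, mid-slot, by the long dark line for 36 mm (gauge x = +19 mm): the centre of a 36 mm bar stops here, or up to 6 mm farther along when pressed firmly. Short lines mark each mm of diameter, 5 mm apart
- stop_32 (a point): the same for the 32 mm line (gauge x = +39 mm)
- stop_28 (a point): the same for the 28 mm line (gauge x = +59 mm)
- edge_left: left straightedge of the gauge (on its +y side), 141 x 22 x 22 mm steel; origin at the middle of its underside
- edge_right: right straightedge of the gauge (on its -y side), the same. A bar is wedged only when it touches both straightedges: if it rubs on one it stops short, so ease it sideways, off that one, and push on
- stock: stock tray: grey plastic tray 130 mm (x) by 256 mm (y), wall 38 mm high and 4 mm thick, fixed to the bench, split by two dividers into three bays side by side along y; floor 4 mm above the bench. Origin at the centre of its underside, -x is the front (robot) side
- bay_left (a point): a clear spot on the floor of the left (+y) bay of the stock tray, in its front half, on the bay's centre line: the bar already in a bay stands 61 mm behind this point. A bay is 80 mm wide and 122 mm front to back inside
- bay_mid (a point): a clear spot on the floor of the middle bay of the stock tray, in its front half, on the bay's centre line: the bar already in a bay stands 61 mm behind this point. A bay is 80 mm wide and 122 mm front to back inside
- bay_right (a point): a clear spot on the floor of the right (-y) bay of the stock tray, in its front half, on the bay's centre line: the bar already in a bay stands 61 mm behind this point. A bay is 80 mm wide and 122 mm front to back inside
- stock_28_mid (a point): centre (40 mm above its foot) of the 28 mm round aluminium bar, 80 mm tall, that already stands near the back wall of the bay for 28 mm bars (the bays change from time to time); z is its axis, up
- stock_32_mid (a point): centre (40 mm above its foot) of the 32 mm round aluminium bar, 80 mm tall, that already stands near the back wall of the bay for 32 mm bars (the bays change from time to time); z is its axis, up
- stock_36_mid (a point): centre (40 mm above its foot) of the 36 mm round aluminium bar, 80 mm tall, that already stands near the back wall of the bay for 36 mm bars (the bays change from time to time); z is its axis, up
- screwdriver_grip (a point): bystander: a screwdriver lying on the bench; this point is on its handle
- solder_reel: bystander: a metal reel, 60 mm across and 46 mm high, standing on the bench; origin under its centre
- flux_bottle: bystander: a small white bottle, 44 mm across and 100 mm high; origin under its centre
- multimeter: bystander: a grey hand multimeter 160 x 82 x 34 mm lying on its back; origin under its centre
- calliper: bystander: a digital slide calliper, 210 mm long, lying flat; origin near its slider, at bench level
- mouse: bystander: a black computer mouse 105 x 60 x 30 mm; origin under its centre

How it is judged:
On the way, in this order (a step that is already met when the one before it is completed fails the run):
1. the bar stands upright on the bed of the gauge, still at least 25 mm short of where it will stop (((z of blank_a_mid in the frame of gauge between 0.046 and 0.058 m and angle between blank_a_mid's own z axis and vertical below 0.1 rad and x of blank_a_mid in the frame of gauge between -0.11 and 0.014202 m and y of blank_a_mid in the frame of gauge between -0.04 and 0.04 m) or (z of blank_b_mid in the frame of gauge between 0.046 and 0.058 m and angle between blank_b_mid's own z axis and vertical below 0.1 rad and x of blank_b_mid in the frame of gauge between -0.11 and -0.00589776 m and y of blank_b_mid in the frame of gauge between -0.04 and 0.04 m) or (z of blank_c_mid in the frame of gauge between 0.046 and 0.058 m and angle between blank_c_mid's own z axis and vertical below 0.1 rad and x of blank_c_mid in the frame of gauge between -0.11 and 0.0343017 m and y of blank_c_mid in the frame of gauge between -0.04 and 0.04 m))), for 0.1 s.
2. the bar stands wedged in the slot, pressing on both straightedges (over 1 N each) (((z of blank_a_mid in the frame of gauge between 0.046 and 0.058 m and angle between blank_a_mid's own z axis and vertical below 0.1 rad and x of blank_a_mid in the frame of gauge between 0.031202 and 0.053202 m and contact force between blank_a and edge_left above 1 N and contact force between blank_a and edge_right above 1 N) or (z of blank_b_mid in the frame of gauge between 0.046 and 0.058 m and angle between blank_b_mid's own z axis and vertical below 0.1 rad and x of blank_b_mid in the frame of gauge between 0.0111022 and 0.0331022 m and contact force between blank_b and edge_left above 1 N and contact force between blank_b and edge_right above 1 N) or (z of blank_c_mid in the frame of gauge between 0.046 and 0.058 m and angle between blank_c_mid's own z axis and vertical below 0.1 rad and x of blank_c_mid in the frame of gauge between 0.0513017 and 0.0733017 m and contact force between blank_c and edge_left above 1 N and contact force between blank_c and edge_right above 1 N))), for 0.3 s.
At the end, for the whole second after the job is handed in: the gauged bar stands at rest, upright within 0.08 rad, on the floor of the stock-tray bay that holds the stock bar of its own diameter; the other two waiting bars are within 20 mm of where they were (((x of blank_a_mid in the frame of stock between -0.06 and 0.06 m and z of blank_a_mid in the frame of stock between 0.038 and 0.051 m and angle between blank_a_mid's own z axis and vertical below 0.08 rad and linear speed of blank_a below 0.02 m/s and ((y of blank_a_mid in the frame of stock between -0.123 and -0.043 m and y of stock_32_mid in the frame of stock between -0.123 and -0.043 m) or (y of blank_a_mid in the frame of stock between -0.04 and 0.04 m and y of stock_32_mid in the frame of stock between -0.04 and 0.04 m) or (y of blank_a_mid in the frame of stock between 0.043 and 0.123 m and y of stock_32_mid in the frame of stock between 0.043 and 0.123 m)) and distance of each of blank_b_mid, blank_c_mid from where it was at the start of the episode below 0.02 m) or (x of blank_b_mid in the frame of stock between -0.06 and 0.06 m and z of blank_b_mid in the frame of stock between 0.038 and 0.051 m and angle between blank_b_mid's own z axis and vertical below 0.08 rad and linear speed of blank_b below 0.02 m/s and ((y of blank_b_mid in the frame of stock between -0.123 and -0.043 m and y of stock_36_mid in the frame of stock between -0.123 and -0.043 m) or (y of blank_b_mid in the frame of stock between -0.04 and 0.04 m and y of stock_36_mid in the frame of stock between -0.04 and 0.04 m) or (y of blank_b_mid in the frame of stock between 0.043 and 0.123 m and y of stock_36_mid in the frame of stock between 0.043 and 0.123 m)) and distance of each of blank_a_mid, blank_c_mid from where it was at the start of the episode below 0.02 m) or (x of blank_c_mid in the frame of stock between -0.06 and 0.06 m and z of blank_c_mid in the frame of stock between 0.038 and 0.051 m and angle between blank_c_mid's own z axis and vertical below 0.08 rad and linear speed of blank_c below 0.02 m/s and ((y of blank_c_mid in the frame of stock between -0.123 and -0.043 m and y of stock_28_mid in the frame of stock between -0.123 and -0.043 m) or (y of blank_c_mid in the frame of stock between -0.04 and 0.04 m and y of stock_28_mid in the frame of stock between -0.04 and 0.04 m) or (y of blank_c_mid in the frame of stock between 0.043 and 0.123 m and y of stock_28_mid in the frame of stock between 0.043 and 0.123 m)) and distance of each of blank_a_mid, blank_b_mid from where it was at the start of the episode below 0.02 m))); the robot touches nothing.
It fails at once if the fingers take hold of a bar standing in the second or third place of the waiting tray ((contact force between the fingers and blank_a above 1 N and x of blank_a_mid in the frame of queue between -0.04 and 0.13 m and y of blank_a_mid in the frame of queue between -0.045 and 0.045 m and z of blank_a_mid in the frame of queue below 0.06 m) or (contact force between the fingers and blank_b above 1 N and x of blank_b_mid in the frame of queue between -0.04 and 0.13 m and y of blank_b_mid in the frame of queue between -0.045 and 0.045 m and z of blank_b_mid in the frame of queue below 0.06 m) or (contact force between the fingers and blank_c above 1 N and x of blank_c_mid in the frame of queue between -0.04 and 0.13 m and y of blank_c_mid in the frame of queue between -0.045 and 0.045 m and z of blank_c_mid in the frame of queue below 0.06 m)).
It fails at once if the bar is rammed: more than 45 N on a straightedge of the gauge (contact force between any of blank_a, blank_b, blank_c and edge_left above 45 N or contact force between any of blank_a, blank_b, blank_c and edge_right above 45 N).
It fails at once if the bar is let go over the stock tray with its foot more than 15 mm above the floor of the bay ((x of blank_a_mid in the frame of stock between -0.065 and 0.065 m and y of blank_a_mid in the frame of stock between -0.128 and 0.128 m and z of blank_a_mid in the frame of stock above 0.059 m and contact force between the fingers and blank_a below 0.05 N) or (x of blank_b_mid in the frame of stock between -0.065 and 0.065 m and y of blank_b_mid in the frame of stock between -0.128 and 0.128 m and z of blank_b_mid in the frame of stock above 0.059 m and contact force between the fingers and blank_b below 0.05 N) or (x of blank_c_mid in the frame of stock between -0.065 and 0.065 m and y of blank_c_mid in the frame of stock between -0.128 and 0.128 m and z of blank_c_mid in the frame of stock above 0.059 m and contact force between the fingers and blank_c below 0.05 N)).
It fails at once if a bar already in stock is shifted by more than 20 mm or tipped over ((distance of stock_28_mid from where it was at the start of the episode above 0.02 m or angle between stock_28_mid's own z axis and vertical above 0.3 rad) or (distance of stock_32_mid from where it was at the start of the episode above 0.02 m or angle between stock_32_mid's own z axis and vertical above 0.3 rad) or (distance of stock_36_mid from where it was at the start of the episode above 0.02 m or angle between stock_36_mid's own z axis and vertical above 0.3 rad)).
It fails at once if something else on the bench is shifted by more than 30 mm (distance of any of screwdriver_grip, solder_reel, flux_bottle, multimeter, calliper, mouse from where it was at the start of the episode above 0.03 m).
It also fails if it takes over 64 s, if anything falls off the work surface, if the arm or the gripper's body presses on something with over 40 N, if the wrist force passes 120 N, or if a joint passes its speed limit or range.

ROBOT

A 7-joint arm with a two-finger parallel gripper is mounted at the origin on the work surface. World frame = base frame: x ahead of the robot, y to its left, z up, the work surface at z = 0. Lengths are in m, angles in rad, forces in N, time in s.
With the tool pointing down it reaches from about 0.4 to 0.75 m from the base axis. Payload 19.5 kg.
Tool frame: the origin (TCP) lies on the centre line of the jaws, within the pads' length; the fingertips stand 19 mm ahead of it and the grasp point (between the pads) is the TCP; z points along the fingers, y is the line along which they close (so a half turn about z gives the same grasp; the last joint's range is limited). The gripper opens to 85 mm and grips with 20 to 120 N. Pads are 22 mm wide; open, the fingers measure 114 mm over their backs; the gripper's body (76 mm by 85 mm) begins 54 mm behind the grasp point. The pads swing forward as they close: fully open they stand 13 mm farther back than shut.
Start: joints at [-1.281, 0.707, -0.028, 1.485, 0.022, 0.951, -0.075], TCP at [0.187, 0.544, 0.25] pointing down, gripper open.
Joint ranges: [-2.71, 2.71], [-0.32, 2.16], [-1.57, 1.52], [0, 2.45], [-1.46, 4.6], [0, 2.02], [-2.83, 2.83]. Speed limits (rad/s): [1.89, 1.89, 2.57, 2.57, 3.01, 3.01, 3.01].

INTERFACE

Orientations are given as a unit quaternion [x, y, z, w].
In Python, from plant import manip gives the robot as it stands. The module is installed in compiled form; this text tells all that it offers.
- The arm moves only by the shell command python3 -m crank 'ROWS'. ROWS is a JSON object of lists of equal length, an entry for each row: "dp": the shift along the world's x, y, z as a fraction of full scale, a list of three; "twist": the turn, a rotation vector about the world's x, y, z as a fraction of full scale, a list of three; "gripper": the gripper's target within -1 to 1 (shut at 1, half-way at 0, fully open at -1). In form: {"dp": [[tx, ty, tz], ...], "twist": [[ax, ay, az], ...], "gripper": [gripper, ...]}. A call has 1 to 5 rows; each row shifts and turns the commanded pose from where the row before left it; what a row does not reach is not made up. Full scale, the value 1, is 80 mm for a shift and 180 degrees for a turn. A row lasts 1/8 s, in which the tool goes at most 62.5 mm and 10.7 degrees, less where a joint would pass 70% of its speed; a pose out of reach is approached as far as the arm can. A call with a number of a shift or a turn outside -1 to 1 is refused whole. A call with a gripper value outside its range is refused whole. The fingers move at their own pace and stop on an object; the grip force is fixed at half the most. Time passes only in rows, so rows that do not move let the fingers close. It gives the time, the measured TCP pose, the force, the opening and the grip force at its end, in the units of the state.
- manip.get_state(): the state, without advancing time (a new reading comes with each control period).
- manip.read_camera(name): name is "side" or "top" or "wrist"; returns the picture (480x640x3 uint8, red, green, blue); there is no depth.
- manip.get_calibration(name): a dict with "K" (3x3 intrinsics, pixels), "rvec" (rotation vector, rad) and "tvec" (3), from world to camera coordinates, as OpenCV has them. Camera axes: x right, y down, z forward; pixel columns grow to the right and rows downward; lengths in m; the calibration is good to about 2 mm. A picture is of the moment at which its call begins: read the wrist's pose just before it. get_calibration takes no time and is no camera call; for the wrist camera it gives the pose at the moment of the call.
- manip.finish_job(): hands the job in; it is judged then, once.
Trained networks look in the newest picture that a camera, given by its name, has taken for a name from the list of things; names that differ only in an ending like _2 or _b are one class to them, and where a whole thing is asked for, a point or a joint stands for the part that bears it (a point fixed in the world has none). Each returns a list of dicts, best first, with "score" (0 to 1); they miss things now and then, are a little off and sometimes report something else, mostly with a low value. They report only what shows in the picture. A call takes as long as a camera call.
- manip.outline_of(query, camera): "pixels" (480x640 bool, what is visible of it) and "centre" ([column, row] in pixels, amid what is visible of it).
- manip.place_of(query, camera): "centre" ([column, row] in pixels: a listed point, or the origin of a listed thing).
The state is a dict: "clock": time; "q": joint angles; "dq": joint speeds; "effort": joint torques, N m; "position": TCP position; "eef_rot": TCP orientation; "contact_force": force on the tool from outside, world axes, zero at the start; "wrist_torque": the same for the moment, N m; "finger_gap": finger opening in m; "finger_force": force on a finger pad.
Only numpy, scipy, OpenCV 4.12 (cv2) and the standard library are available. Lean on these libraries where they do the work, as an engineer would, in place of code of your own. Each camera call takes 0.05 s, during which the arm holds its last target. There are 200 camera calls.

## Working session

There is one attempt and no reset: what is moved stays moved. The work goes in short steps, Python scripts to look and compute and a shell command to move; the robot and the scene stay as the last step left them, time stands still between calls to the robot, and variables do not carry over. Pictures are saved under pics/ and viewed, at most 10 in all, crops included, and the job is handed in when it is done.

```bash
mkdir -p pics
cat > h.py <<'E'
import numpy as np, cv2
from plant import manip
def ray(cam,px,z):
    c=manip.get_calibration(cam);K=np.array(c["K"],float);R=cv2.Rodrigues(np.array(c["rvec"],float))[0];t=np.array(c["tvec"],float).ravel()
    d=R.T@np.linalg.inv(K)@np.array([px[0],px[1],1.]);o=-R.T@t
    return o+d*(z-o[2])/d[2]
def proj(cam,p):
    c=manip.get_calibration(cam)
    return cv2.projectPoints(np.array([p],float),np.array(c["rvec"],float),np.array(c["tvec"],float),np.array(c["K"],float),None)[0].ravel()
def pic(cam,name):
    im=manip.read_camera(cam);cv2.imwrite("pics/"+name,im[:,:,::-1]);return im
E
python3 - <<'E'
from h import *
a=pic("top","top1.png");b=pic("side","side1.png")
cv2.imwrite("pics/both.png",cv2.resize(np.vstack([a,b])[:,:,::-1],(400,600)))
Z={"queue":0,"gauge":0,"stock":0,"slot_mouth":.012,"stop_36":.012,"stop_28":.012,"bay_left":.004,"bay_mid":.004,"bay_right":.004,"blank_a_mid":.043,"stock_28_mid":.044,"stock_32_mid":.044,"stock_36_mid":.044,"edge_left":.012,"edge_right":.012,"flux_bottle":0}
for n,z in Z.items():
    for cam in ["top"]:
        for r in manip.place_of(n,cam)[:4]:
            print(n,cam,round(r["score"],2),np.round(r["centre"]),np.round(ray(cam,r["centre"],z),3))
s=manip.get_state();print(s)
E
```

```text
queue top 0.69 [225. 239.] [0.535 0.29  0.   ]
gauge top 0.62 [348. 226.] [0.57  0.015 0.   ]
gauge top 0.55 [151. 203.] [0.613 0.462 0.   ]
stock top 0.64 [484. 243.] [ 0.539 -0.291  0.   ]
slot_mouth top 0.63 [345. 244.] [0.527 0.021 0.012]
slot_mouth top 0.3 [524. 224.] [ 0.582 -0.377  0.012]
slot_mouth top 0.16 [456. 136.] [ 0.779 -0.226  0.012]
slot_mouth top 0.15 [229. 274.] [0.455 0.276 0.012]
stop_36 top 0.95 [345. 200.] [0.626 0.023 0.012]
stop_36 top 0.79 [348. 205.] [0.617 0.016 0.012]
stop_36 top 0.55 [345. 213.] [0.598 0.021 0.012]
stop_36 top 0.16 [444. 259.] [ 0.5   -0.199  0.012]
stop_28 top 0.95 [345. 200.] [0.626 0.023 0.012]
stop_28 top 0.79 [348. 205.] [0.617 0.016 0.012]
stop_28 top 0.55 [345. 213.] [0.598 0.021 0.012]
stop_28 top 0.16 [444. 259.] [ 0.5   -0.199  0.012]
bay_left top 0.97 [443. 264.] [ 0.49  -0.199  0.004]
bay_left top 0.36 [448. 230.] [ 0.567 -0.209  0.004]
bay_mid top 0.72 [480. 258.] [ 0.505 -0.281  0.004]
bay_right top 0.94 [520. 253.] [ 0.518 -0.371  0.004]
bay_right top 0.56 [352. 131.] [0.789 0.009 0.004]
bay_right top 0.35 [344. 246.] [0.5
[... 597 characters left out ...]
,  0.70647051, -0.0276238 ,  1.48459064,  0.02199436,
        0.95091487, -0.0754689 ]), 'dq': array([-9.30289675e-04, -1.44378955e-03, -2.02905827e-04, -7.65904273e-04,
        9.64868982e-04,  3.91671920e-05,  7.59921867e-04]), 'effort': array([ 6.82345908e-04, -8.83001089e+01,  1.23371288e+00, -2.36386406e+01,
        1.68726803e-02,  1.63848003e-03, -2.66072817e-05]), 'position': array([0.18731185, 0.54361129, 0.25028692]), 'eef_rot': array([ 1.65154717e-01,  9.86267670e-01, -3.85678305e-05, -1.85692613e-05]), 'contact_force': array([0.60351288, 0.68831073, 0.63056265]), 'wrist_torque': array([ 0.01266624,  0.04319665, -0.01907108]), 'finger_force': 0.0, 'finger_gap': 0.0855616700647091}
```

View pics/top1.png

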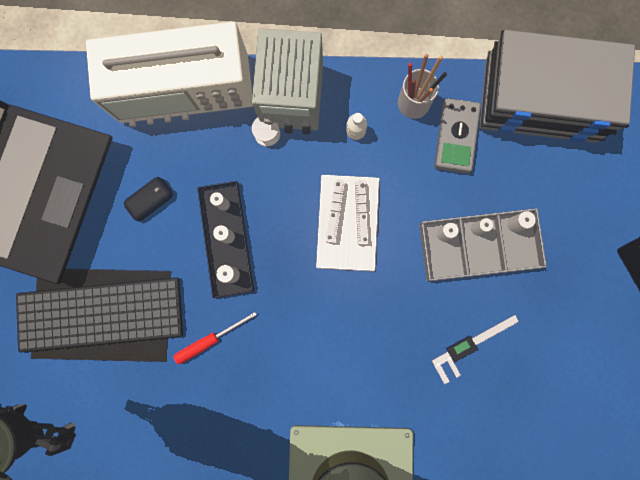

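The top view shows the waiting bars' tops at about (228,274), (221,233) and (217,199), so the first is (228,274). The gauge is near (348,222) and the stock tray near (484,243). Stock bars stand at (451,231), (486,226) and (527,219).

Run:
```python
from h import *
im=cv2.imread("pics/top1.png")
crop=np.hstack([cv2.resize(im[165:280,300:400],None,fx=4.5,fy=4.5,interpolation=cv2.INTER_CUBIC)])
cv2.imwrite("pics/g.png",crop)
for n in ["queue","gauge","stock","edge_left","edge_right"]:
    r=manip.outline_of(n,"top")[0];m=r["pixels"].astype(np.uint8)
    c=max(cv2.findContours(m,0,2)[0],key=cv2.contourArea);b=cv2.boxPoints(cv2.minAreaRect(c))
    z={"queue":.015,"gauge":.012,"stock":.03}.get(n,.034)
    w=np.array([ray("top",p,z)[:2] for p in b]);print(n,round(r["score"],2),np.round(w.mean(0),3),np.round(w,3).tolist(),
      "yaw",[round(float(np.degrees(np.arctan2(*(w[(i+1)%4]-w[i])[::-1]))),1) for i in range(2)])
for n in ["blank_a_mid","stock_28_mid"]:
  for r in manip.outline_of(n,"top")[:4]: print(n,round(r["score"],2),np.round(r["centre"]),np.round(ray("top",r["centre"],.05),3))
for p in [(228,274),(221,233),(217,199),(451,231),(486,226),(527,219)]: print(p,np.round(ray("top",p,.083),3))
```

```text
queue 0.9 [0.535 0.287] [[0.651, 0.357], [0.667, 0.262], [0.418, 0.218], [0.403, 0.311]] yaw [-80.6, -169.8]
gauge 0.83 [0.577 0.017] [[0.474, 0.086], [0.685, 0.08], [0.681, -0.054], [0.47, -0.046]] yaw [-1.5, -91.8]
stock 0.86 [ 0.533 -0.279] [[0.581, -0.139], [0.619, -0.404], [0.486, -0.418], [0.448, -0.156]] yaw [-81.7, -174.0]
edge_left 0.85 [0.599 0.045] [[0.531, 0.065], [0.671, 0.047], [0.668, 0.024], [0.528, 0.043]] yaw [-7.4, -97.7]
edge_right 0.78 [ 0.597 -0.013] [[0.666, 0.003], [0.668, -0.02], [0.528, -0.029], [0.526, -0.006]] yaw [-85.8, -176.2]
blank_a_mid 0.53 [223. 235.] [0.538 0.285 0.05 ]
stock_28_mid 0.79 [480. 225.] [ 0.573 -0.269  0.05 ]
(228, 274) [0.453 0.265 0.083]
(221, 233) [0.539 0.283 0.083]
(217, 199) [0.611 0.295 0.083]
(451, 231) [ 0.554 -0.2    0.083]
(486, 226) [ 0.567 -0.274  0.083]
(527, 219) [ 0.584 -0.36   0.083]
```

View pics/g.png

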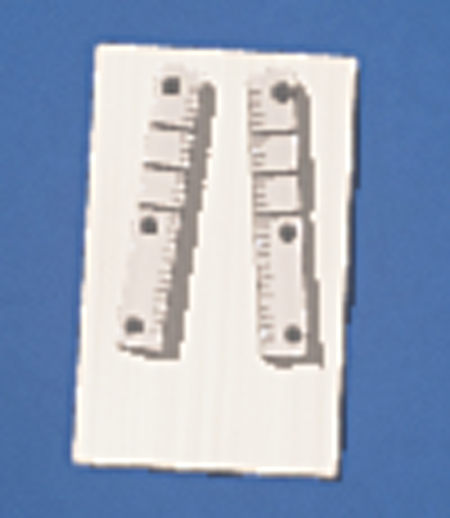

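View pics/side1.png

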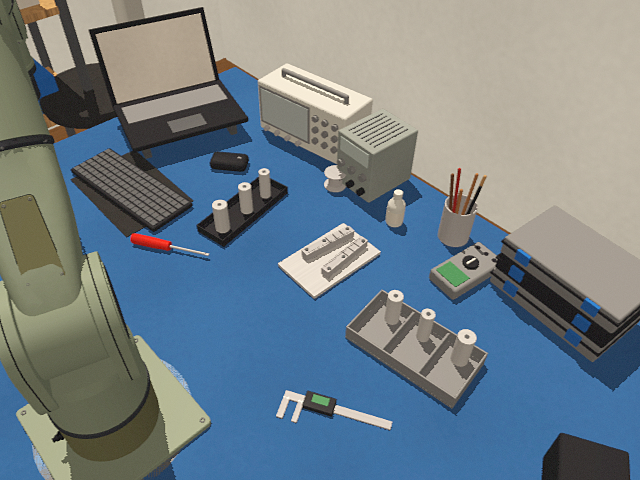

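The close-up shows the gauge yawed by about -1.7°, with its slot centred around (348,215). The side view confirms three stock bars and a clear path to the first waiting bar at (221,215). Next I go above that bar.

```bash
python3 -m crank '{"dp":[[0.475,-0.5,0],[0.475,-0.5,0],[0.475,-0.5,0],[0.475,-0.5,0],[0.475,-0.5,0]],"twist":[[0,0,-0.057],[0,0,-0.057],[0,0,-0.057],[0,0,-0.057],[0,0,-0.057]],"gripper":[-0.4,-0.4,-0.4,-0.4,-0.4]}'; python3 -m crank '{"dp":[[0.475,-0.5,0],[0.475,-0.5,0],[0,0,0]],"twist":[[0,0,-0.057],[0,0,-0.057],[0,0,0]],"gripper":[-0.4,-0.4,-0.4]}'
cat >> h.py <<'E'
from scipy.spatial.transform import Rotation as Ro
def st():
    s=manip.get_state();R=Ro.from_quat(s["eef_rot"]).as_matrix()
    print("t",s["clock"],"p",np.round(s["position"],4),"yaw",np.round(np.degrees(np.arctan2(R[1,1],R[0,1])),1),"zax",np.round(R[:,2],3),"F",np.round(s["contact_force"],1),"gap",round(s["finger_gap"],4),"ff",s["finger_force"],"q7",round(s["q"][6],2))
    return s
E
python3 - <<'E'
from h import *
st();pic("wrist","w1.png")
E
```

```text
clock: 1.88
position: [0.3784, 0.3423, 0.2504]
eef_rot: [0.578, 0.816, 0.0, -0.0]
contact_force: [1.6, 1.1, 0.7]
finger_gap: 0.06
finger_force: 0.0
clock: 2.25
position: [0.4556, 0.2604, 0.2503]
eef_rot: [0.715, 0.699, -0.0, 0.001]
contact_force: [-0.6, 0.7, -0.1]
finger_gap: 0.06
finger_force: 0.0
t 2.25 p [0.4556 0.2604 0.2503] yaw -1.3 zax [ 0.001 -0.001 -1.   ] F [-0.6  0.7 -0.1] gap 0.06 ff 0.0 q7 -0.38
```

View pics/w1.png

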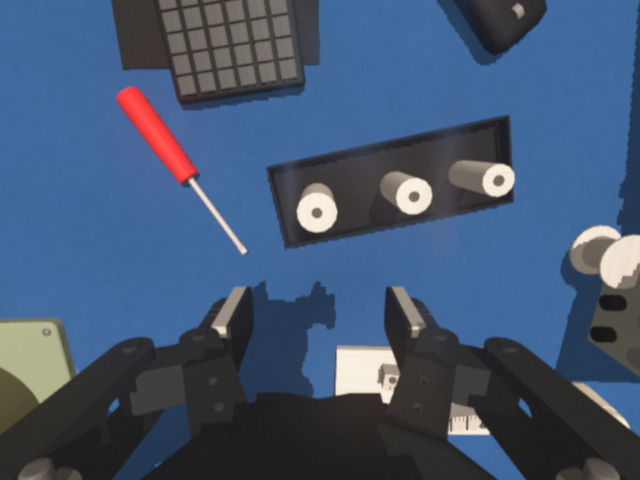

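The wrist view shows the first bar's top at (317,212) and the others at (413,196) and (498,180). The jaws are at the lower centre.

Run:
```python
from h import *
im=cv2.imread("pics/w1.png");g=cv2.cvtColor(im,6)
m=((g>190)*255).astype(np.uint8)
for p in [(317,212),(413,196),(498,180)]:
    sub=np.zeros_like(m);cv2.circle(sub,p,32,255,-1);sub&=m
    c=max(cv2.findContours(sub,0,2)[0],key=cv2.contourArea);e=cv2.fitEllipse(cv2.convexHull(c))
    d=np.linalg.norm(ray("wrist",(e[0][0]+e[1][1]/2,e[0][1]),.083)-ray("wrist",(e[0][0]-e[1][1]/2,e[0][1]),.083))
    print(np.round(e[0],1),np.round(e[1],1),np.round(ray("wrist",e[0],.083),4),"diam",round(d*1e3,1))
t=cv2.cvtColor(cv2.imread("pics/top1.png"),6)
for p in [(228,274),(221,233),(217,199),(451,231),(486,226),(527,219)]:
    sub=np.zeros_like(t);cv2.circle(sub,p,14,255,-1);sub&=((t>190)*255).astype(np.uint8)
    c=max(cv2.findContours(sub,0,2)[0],key=cv2.contourArea);e=cv2.minEnclosingCircle(cv2.convexHull(c));A=cv2.contourArea(cv2.convexHull(c))
    print(p,np.round(e[0],1),"r",round(e[1],2),"area",A,np.round(ray("top",e[0],.083),4))
```

```text
[316.5 211.8] [39.2 39.3] [0.4523 0.2755 0.083 ] diam 34.9
[413.5 195.6] [34.  36.5] [0.5376 0.2883 0.083 ] diam 32.0
[498.1 179.7] [29.4 33.3] [0.61   0.3008 0.083 ] diam 28.8
(228, 274) [224.4 273. ] r 8.4 area 201.5 [0.4552 0.2723 0.083 ]
(221, 233) [220.3 232.3] r 7.32 area 149.0 [0.5404 0.2845 0.083 ]
(217, 199) [216.  198.4] r 6.2 area 111.0 [0.6124 0.2969 0.083 ]
(451, 231) [450.1 229.8] r 7.62 area 159.5 [ 0.5569 -0.1983  0.083 ]
(486, 226) [486.  224.3] r 6.59 area 120.0 [ 0.5703 -0.2737  0.083 ]
(527, 219) [526.2 219.2] r 8.34 area 200.0 [ 0.5832 -0.3583  0.083 ]
```

```bash
python3 -m crank '{"dp":[[-0.03,0.17,0],[0,0,-0.6],[0,0,-0.6],[0,0,-0.6],[0,0,-0.55]],"twist":[[0,0,0],[0,0,0],[0,0,0],[0,0,0],[0,0,0]],"gripper":[-0.4,-0.4,-0.4,-0.4,-0.4]}'; python3 -m crank '{"dp":[[0,0,-0.05],[0,0,0],[0,0,0],[0,0,0]],"twist":[[0,0,0],[0,0,0],[0,0,0],[0,0,0]],"gripper":[-0.4,1,1,1]}'
```

```text
clock: 2.92
position: [0.4497, 0.2793, 0.0606]
eef_rot: [0.711, 0.703, 0.0, -0.001]
contact_force: [0.3, 0.2, -0.1]
finger_gap: 0.0599
finger_force: 0.0
clock: 3.42
position: [0.4515, 0.2781, 0.0601]
eef_rot: [0.712, 0.702, 0.001, 0.0]
contact_force: [-0.5, 0.5, 10.6]
finger_gap: 0.0349
finger_force: 59.5
```

```bash
python3 -m crank '{"dp":[[0,0,0.3],[0,0,0.6],[0,0,0.35],[0,0,0]],"twist":[[0,0,0],[0,0,0],[0,0,0],[0,0,0]],"gripper":[1,1,1,1]}'; python3 -m crank '{"dp":[[0.15,-0.64,0],[0.15,-0.64,0],[0.15,-0.64,0],[0.15,-0.64,0],[0.15,-0.64,0]],"twist":[[0,0,0],[0,0,0],[0,0,0],[0,0,0],[0,0,0]],"gripper":[1,1,1,1,1]}';python3 -m crank '{"dp":[[0,0,0],[0,0,0]],"twist":[[0,0,0],[0,0,0]],"gripper":[1,1]}'
python3 - <<'E'
from h import *
st();pic("wrist","w2.png")
c=manip.get_calibration("wrist");
for n,z in [("slot_mouth",.012),("edge_left",.012),("edge_right",.012),("gauge",0),("stop_28",.012)]:
    for r in manip.place_of(n,"wrist")[:3]: print(n,round(r["score"],2),np.round(r["centre"]),np.round(ray("wrist",r["centre"],z),4))
E
```

```text
clock: 3.92
position: [0.4515, 0.2779, 0.1608]
eef_rot: [0.712, 0.702, 0.002, 0.0]
contact_force: [-0.8, -0.6, -3.0]
finger_gap: 0.0347
finger_force: 60.4
clock: 4.55
position: [0.5108, 0.0197, 0.1578]
eef_rot: [0.712, 0.702, -0.0, -0.0]
contact_force: [0.8, -0.1, -2.1]
finger_gap: 0.0346
finger_force: 60.4
clock: 4.8
position: [0.5106, 0.0218, 0.1579]
eef_rot: [0.712, 0.702, -0.0, -0.001]
contact_force: [-0.4, -0.3, -2.2]
finger_gap: 0.0347
finger_force: 60.4
t 4.8 p [0.5106 0.0218 0.1579] yaw -0.8 zax [-0.001  0.001 -1.   ] F [-0.4 -0.3 -2.2] gap 0.0347 ff 60.40063977241516 q7 0.07
slot_mouth 0.95 [340. 234.] [0.528  0.0202 0.012 ]
edge_left 0.73 [429. 205.] [0.6013 0.0442 0.012 ]
edge_right 0.65 [420. 272.] [ 0.598  -0.0148  0.012 ]
gauge 0.65 [395. 234.] [0.5777 0.016  0.    ]
stop_28 0.96 [471. 239.] [0.6389 0.0137 0.012 ]
stop_28 0.84 [420. 240.] [0.5965 0.0136 0.012 ]
stop_28 0.67 [445. 238.] [0.6168 0.0152 0.012 ]
```

View pics/w2.png

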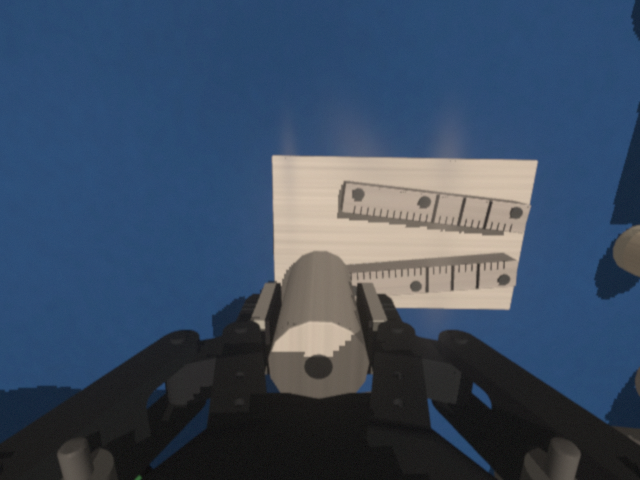

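The held bar is vertical in the jaws, with its top hole at (319,366). The slot mouth is at (340,234) and the 36 mm lines are near x=420.

Run:
```python
from h import *
print(ray("wrist",(318.5,367),.181), ray("wrist",(318,258),.101))
```

```text
[0.51042025 0.01526973 0.181     ] [0.51035662 0.02893475 0.101     ]
```

```bash
python3 -m crank '{"dp":[[0,0.025,-0.4],[0,0,-0.4],[0,0,-0.2],[0,0,-0.075],[0,0,0]],"twist":[[0,0,0],[0,0,0],[0,0,0],[0,0,0],[0,0,0]],"gripper":[1,1,1,1,1]}';python3 -m crank '{"dp":[[0,0,-0.015],[0,0,-0.01],[0,0,0]],"twist":[[0,0,0],[0,0,0],[0,0,0]],"gripper":[1,1,1]}'
```

```text
clock: 5.72
position: [0.5111, 0.0232, 0.0727]
eef_rot: [0.712, 0.702, 0.0, 0.0]
contact_force: [-0.0, 0.9, -2.4]
finger_gap: 0.0346
finger_force: 60.4
clock: 6.1
position: [0.511, 0.0232, 0.0705]
eef_rot: [0.712, 0.702, 0.0, 0.0]
contact_force: [-0.1, 0.1, -1.9]
finger_gap: 0.0347
finger_force: 60.4
```

```bash
python3 -m crank '{"dp":[[0,0,-0.012],[0,0,-0.01],[0,0,0]],"twist":[[0,0,0],[0,0,0],[0,0,0]],"gripper":[1,1,1]}'
```

```text
clock: 6.48
position: [0.511, 0.0232, 0.069]
eef_rot: [0.712, 0.702, 0.0, 0.0]
contact_force: [-1.8, -0.3, 11.5]
finger_gap: 0.0352
finger_force: 61.7
```

```bash
python3 -m crank '{"dp":[[0,0,0],[0,0,0],[0,0,0.01]],"twist":[[0,0,-0.005],[0,0,0],[0,0,0]],"gripper":[0.06,0.06,0.06]}';python3 -m crank '{"dp":[[0.1,-0.003,0],[0.15,-0.005,0],[0.15,-0.005,0],[0.15,-0.005,0],[0,0,0]],"twist":[[0,0,0],[0,0,0],[0,0,0],[0,0,0],[0,0,0]],"gripper":[0.06,0.06,0.06,0.06,0.06]}'
python3 - <<'E'
from h import *
st();im=pic("wrist","w3.png")
r=manip.place_of("blank_a_mid","wrist")
for x in r[:2]:print(x["score"],x["centre"],ray("wrist",x["centre"],.052))
E
```

```text
clock: 6.85
position: [0.5109, 0.0232, 0.0693]
eef_rot: [0.718, 0.696, -0.0, -0.0]
contact_force: [-0.0, -0.4, 1.0]
finger_gap: 0.0402
finger_force: 0.0
clock: 7.48
position: [0.5555, 0.0217, 0.0692]
eef_rot: [0.718, 0.696, 0.0, 0.0]
contact_force: [-0.6, -0.5, -0.2]
finger_gap: 0.0402
finger_force: 0.3
t 7.475 p [0.5555 0.0217 0.0692] yaw -1.7 zax [ 0. -0. -1.] F [-0.6 -0.5 -0.2] gap 0.0402 ff 0.33225875347852707 q7 0.07
```

View pics/w3.png

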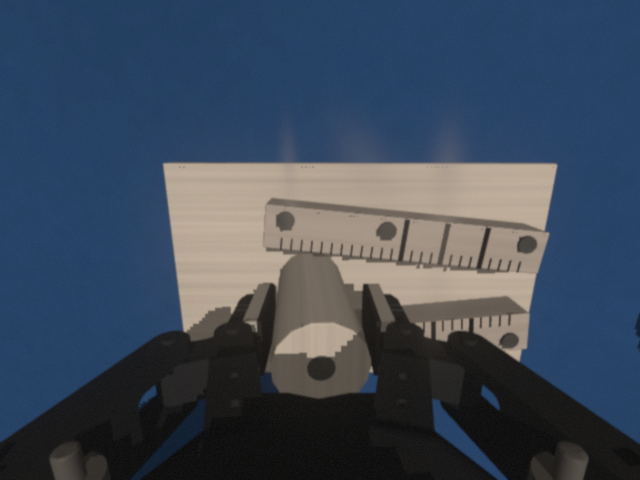

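The bar is upright between the straightedges, with its top hole at (320,368) and the long 36 mm line ahead at (404,240). I'll push on slowly.

```bash
python3 -m crank '{"dp":[[0.1,-0.003,0],[0.1,-0.003,0],[0.1,-0.003,0],[0.05,-0.002,0],[0,0,0]],"twist":[[0,0,0],[0,0,0],[0,0,0],[0,0,0],[0,0,0]],"gripper":[0.06,0.06,0.06,0.06,0.06]}';python3 -m crank '{"dp":[[0.04,-0.001,0],[0.04,-0.001,0],[0,0,0]],"twist":[[0,0,0],[0,0,0],[0,0,0]],"gripper":[0.06,0.06,0.06]}'
```

```text
clock: 8.2
position: [0.5831, 0.0209, 0.0692]
eef_rot: [0.718, 0.696, 0.0, 0.0]
contact_force: [-0.9, 1.1, -0.7]
finger_gap: 0.0402
finger_force: 0.3
clock: 8.57
position: [0.5896, 0.0207, 0.0693]
eef_rot: [0.718, 0.696, 0.0, 0.0]
contact_force: [-0.6, 0.7, -0.6]
finger_gap: 0.0401
finger_force: 0.2
```

```bash
python3 -m crank '{"dp":[[0.03,-0.001,0],[0.03,-0.001,0],[0,0,0]],"twist":[[0,0,0],[0,0,0],[0,0,0]],"gripper":[0.06,0.06,0.06]}';python3 -m crank '{"dp":[[0.03,-0.001,0],[0,0,0]],"twist":[[0,0,0],[0,0,0]],"gripper":[0.06,0.06]}'
```

```text
clock: 8.95
position: [0.5942, 0.0206, 0.0693]
eef_rot: [0.718, 0.696, 0.0, -0.0]
contact_force: [-2.3, 0.9, 1.7]
finger_gap: 0.0399
finger_force: 0.9
clock: 9.2
position: [0.5966, 0.0205, 0.0693]
eef_rot: [0.718, 0.696, 0.0, -0.0]
contact_force: [-2.5, 0.6, 1.3]
finger_gap: 0.04
finger_force: 1.5
```

```bash
python3 -m crank '{"dp":[[0.015,0,0],[0,0,0]],"twist":[[0,0,0],[0,0,0]],"gripper":[0.06,0.06]}';python3 -m crank '{"dp":[[0.015,0,0],[0,0,0]],"twist":[[0,0,0],[0,0,0]],"gripper":[0.06,0.06]}'
```

```text
clock: 9.45
position: [0.5977, 0.0205, 0.0693]
eef_rot: [0.718, 0.696, -0.0, -0.0]
contact_force: [-2.2, 1.6, 2.7]
finger_gap: 0.0399
finger_force: 2.1
clock: 9.7
position: [0.599, 0.0205, 0.0693]
eef_rot: [0.718, 0.696, 0.0, -0.0]
contact_force: [-4.5, 1.2, 3.1]
finger_gap: 0.0399
finger_force: 2.1
```

```bash
python3 -m crank '{"dp":[[0.015,0,0],[0,0,0]],"twist":[[0,0,0],[0,0,0]],"gripper":[0.06,0.06]}';python3 -m crank '{"dp":[[0.015,0,0],[0,0,0]],"twist":[[0,0,0],[0,0,0]],"gripper":[0.06,0.06]}'
python3 - <<'E'
from h import *
st();im=pic("wrist","w4.png")
E
```

```text
clock: 9.95
position: [0.6002, 0.0205, 0.0693]
eef_rot: [0.718, 0.696, 0.0, 0.0]
contact_force: [-4.0, 2.0, 2.6]
finger_gap: 0.0403
finger_force: 2.3
clock: 10.2
position: [0.6014, 0.0205, 0.0693]
eef_rot: [0.718, 0.696, 0.0, -0.0]
contact_force: [-3.7, 2.0, 2.9]
finger_gap: 0.0404
finger_force: 2.4
t 10.2 p [0.6014 0.0205 0.0693] yaw -1.7 zax [ 0.  0. -1.] F [-3.7  2.   2.9] gap 0.0404 ff 2.354463371448219 q7 0.06
```

View pics/w4.png

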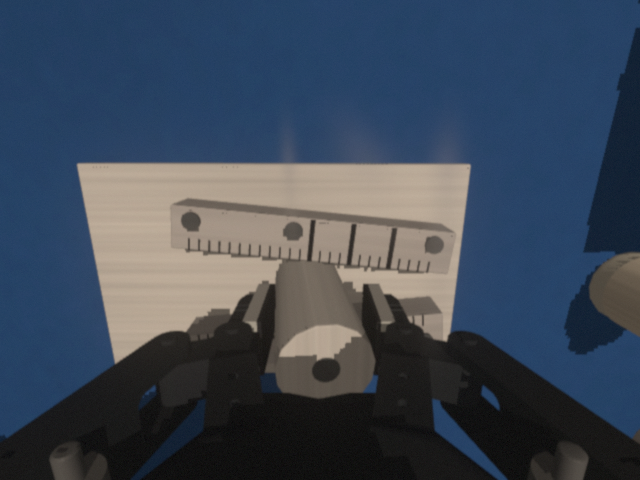

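The bar is near the 36 mm line at (311,240). Its top hole is at (326,369), and it leans slightly forward. I'll quantify that.

Run:
```python
from h import *
print("top",ray("wrist",(326,370),.092)*1e3)
print("line36",ray("wrist",(311,256),.034)*1e3,"line32",ray("wrist",(350.5,260),.034)*1e3)
for x in (.590,.594,.598,.602): print(x,[np.round(proj("wrist",(x+s*.018,.016,.034))) for s in (-1,0,1)],[np.round(proj("wrist",(x+s*.018,.016,.092))) for s in (-1,0,1)], np.round(proj("wrist",(x,.034,.034))))
# bar side edges by row
g=cv2.cvtColor(cv2.imread("pics/w4.png"),6)
for r in (266,272,280,290,320,340): print(r,g[r,265:385:3].tolist())
```

```text
top [603.500258    12.51097615  92.        ]
line36 [597.81035021  36.17063282  34.        ] line32 [617.73097807  33.40803283  34.        ]
0.59 [array([263., 294.]), array([297., 293.]), array([332., 292.])] [array([237., 364.]), array([288., 363.]), array([338., 361.])] [296. 261.]
0.594 [array([271., 294.]), array([305., 293.]), array([340., 292.])] [array([248., 364.]), array([299., 362.]), array([350., 361.])] [304. 260.]
0.598 [array([278., 294.]), array([313., 293.]), array([347., 292.])] [array([259., 363.]), array([310., 362.]), array([361., 361.])] [312. 260.]
0.602 [array([286., 293.]), array([320., 292.]), array([355., 291.])] [array([271., 363.]), array([322., 362.]), array([372., 360.])] [319. 260.]
266 [168, 167, 168, 167, 165, 91, 95, 100, 103, 104, 104, 104, 106, 109, 108, 108, 106, 106, 103, 105, 104, 102, 98, 106, 110, 151, 150, 88, 85, 91, 94, 79, 109, 106, 90, 119, 124, 126, 101, 143]
272 [168, 168, 168, 166, 86, 89, 95, 101, 102, 103, 102, 101, 103, 110, 108, 108, 107, 105, 104, 105, 103, 104, 101, 96, 127, 173, 173, 174, 173, 174, 174, 173, 174, 168, 172, 171, 167, 174, 174, 175]
280 [140, 148, 169, 158, 82, 90, 94, 100, 100, 101, 101, 102, 104, 106, 110, 109, 110, 107, 105, 103, 104, 104, 102, 100, 96, 97, 166, 163, 164, 165, 170, 170, 171, 169, 169, 168, 170, 170, 168, 169]
290 [97, 49, 34, 40, 82, 90, 94, 99, 101, 101, 103, 105, 102, 105, 108, 108, 109, 108, 109, 105, 104, 104, 104, 102, 100, 98, 91, 86, 90, 89, 114, 166, 156, 33, 35, 81, 98, 98, 98, 150]
320 [30, 29, 31, 46, 80, 89, 95, 96, 100, 101, 101, 103, 102, 102, 105, 108, 107, 111, 107, 107, 109, 108, 104, 104, 105, 104, 104, 100, 99, 97, 94, 83, 57, 28, 30, 26, 30, 30, 40, 101]
340 [28, 26, 36, 75, 79, 88, 95, 96, 115, 168, 167, 166, 165, 163, 162, 166, 166, 170, 167, 168, 168, 169, 165, 162, 165, 165, 167, 167, 165, 88, 85, 85, 86, 82, 66, 29, 24, 28, 25, 22]
```

The foot stopped at about x=0.5945 while the top is at about 0.6035. The bar is leaning within the finger clearance, so I'll back off, narrow the clearance to stand it up, and push again.

```bash
python3 -m crank '{"dp":[[-0.05,0,0],[-0.05,0,0],[0,0,0],[0,0,0]],"twist":[[0,0,0],[0,0,0],[0,0,0],[0,0,0]],"gripper":[0.06,0.06,0.15,0.15]}';python3 -m crank '{"dp":[[0.03,0,0],[0.03,0,0],[0,0,0]],"twist":[[0,0,0],[0,0,0],[0,0,0]],"gripper":[0.15,0.15,0.15]}'
python3 - <<'E'
from h import *
st();im=pic("wrist","w5.png");g=cv2.cvtColor(im,7)
for r in (262,266,270): 
    print(r,g[r,265:350:3].tolist())
s=g[372,310:345].tolist();print(s)
E
```

```text
clock: 10.75
position: [0.5935, 0.0204, 0.0694]
eef_rot: [0.718, 0.696, 0.0, 0.0]
contact_force: [-0.1, -0.3, 0.0]
finger_gap: 0.0363
finger_force: 0.3
clock: 11.12
position: [0.5979, 0.0204, 0.0692]
eef_rot: [0.718, 0.696, -0.0, -0.0]
contact_force: [-3.0, -0.7, 3.6]
finger_gap: 0.0364
finger_force: 3.4
t 11.125 p [0.5979 0.0204 0.0692] yaw -1.7 zax [-0.001 -0.    -1.   ] F [-3.  -0.7  3.6] gap 0.0364 ff 3.415712770074606 q7 0.06
262 [166, 167, 166, 168, 167, 166, 167, 166, 161, 90, 89, 91, 94, 97, 99, 106, 103, 100, 104, 104, 94, 107, 95, 90, 99, 115, 125, 87, 137]
266 [165, 165, 166, 166, 166, 166, 164, 166, 102, 86, 93, 94, 98, 95, 100, 106, 103, 104, 105, 103, 103, 106, 106, 104, 103, 102, 96, 155, 153]
270 [166, 165, 166, 166, 166, 165, 167, 158, 82, 89, 92, 95, 95, 97, 99, 105, 104, 105, 106, 102, 103, 105, 105, 104, 102, 103, 97, 147, 170]
[52, 42, 40, 39, 38, 39, 38, 40, 37, 37, 40, 39, 36, 37, 40, 37, 40, 41, 46, 58, 69, 78, 84, 84, 84, 84, 83, 83, 82, 84, 81, 83, 83, 83, 86]
```

```bash
python3 -m crank '{"dp":[[0.01,0,0],[0,0,0]],"twist":[[0,0,0],[0,0,0]],"gripper":[0.15,0.15]}';python3 -m crank '{"dp":[[0.01,0,0],[0,0,0]],"twist":[[0,0,0],[0,0,0]],"gripper":[0.15,0.15]}';python3 -m crank '{"dp":[[0.01,0,0],[0,0,0]],"twist":[[0,0,0],[0,0,0]],"gripper":[0.15,0.15]}'
```

```text
clock: 11.42
position: [0.5983, 0.0204, 0.0693]
eef_rot: [0.718, 0.696, -0.001, -0.001]
contact_force: [-6.9, -1.0, 5.2]
finger_gap: 0.0364
finger_force: 5.6
clock: 11.68
position: [0.5987, 0.0204, 0.0692]
eef_rot: [0.718, 0.696, -0.001, -0.001]
contact_force: [-10.3, -0.8, 8.9]
finger_gap: 0.0365
finger_force: 7.9
clock: 11.92
position: [0.599, 0.0204, 0.0692]
eef_rot: [0.718, 0.696, -0.001, -0.001]
contact_force: [-13.4, -1.1, 11.8]
finger_gap: 0.0362
finger_force: 9.6
```

```bash
python3 -m crank '{"dp":[[0.005,0,0],[0,0,0],[0,0,0],[0,0,0]],"twist":[[0,0,0],[0,0,0],[0,0,0],[0,0,0]],"gripper":[0.15,0.15,0.15,0.15]}'
python3 - <<'E'
from h import *
st();im=pic("wrist","w6.png");g=cv2.cvtColor(im,7)
print(g[268,265:350:3].tolist())
m=((g<60)*255).astype(np.uint8);n,l,s,c=cv2.connectedComponentsWithStats(m[350:392,300:350]);
for i in range(1,n): print(s[i],c[i]+[300,350])
E
```

```text
clock: 12.42
position: [0.5991, 0.0204, 0.0692]
eef_rot: [0.718, 0.696, -0.002, -0.002]
contact_force: [-15.1, -1.0, 13.9]
finger_gap: 0.0365
finger_force: 10.5
t 12.425 p [0.5991 0.0204 0.0692] yaw -1.7 zax [-0.004  0.    -1.   ] F [-15.1  -1.   13.9] gap 0.0365 ff 10.53153958171606 q7 0.06
[167, 167, 166, 168, 167, 166, 167, 143, 86, 91, 94, 97, 97, 99, 100, 105, 105, 106, 105, 103, 102, 105, 104, 103, 104, 98, 99, 168, 133]
[  6   4  28  22 451] [319.05099778 365.21064302]
```

View pics/w6.png

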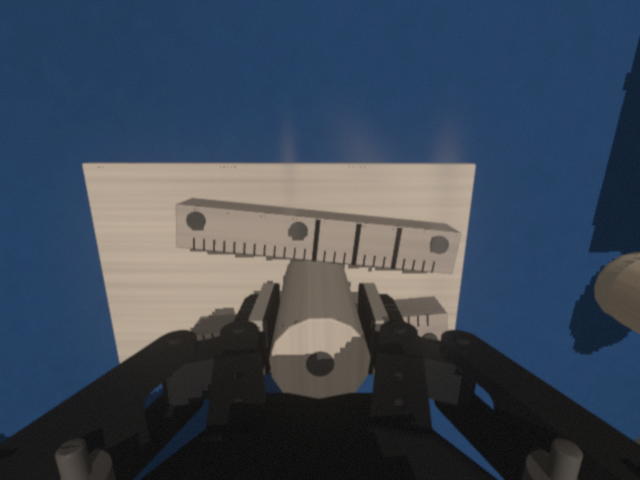

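Wedged: the bar is upright with the foot at the 36 mm line (316,240), Fx is -15 N and Fy is about 0. The bar is 36 mm, so it goes in the right bay. Back off, grip and lift.

```bash
python3 -m crank '{"dp":[[-0.04,0,0],[-0.04,0,0],[0,0,0],[0,0,0],[0,0,0]],"twist":[[0,0,0],[0,0,0],[0,0,0],[0,0,0],[0,0,0]],"gripper":[0.15,0.15,1,1,1]}';python3 -m crank '{"dp":[[0,0,0.3],[0,0,0.6],[0,0,0.5],[0,0,0]],"twist":[[0,0,0],[0,0,0],[0,0,0],[0,0,0]],"gripper":[1,1,1,1]}'
python3 - <<'E'
from h import *
s=st();im=pic("wrist","w7.png");g=cv2.cvtColor(im,7)
m=((g<60)*255).astype(np.uint8);n,l,st_,c=cv2.connectedComponentsWithStats(m[350:392,300:350]);
for i in range(1,n): print(st_[i],c[i]+[300,350],ray("wrist",c[i]+[300,350],s["position"][2]+.023))
E
```

```text
clock: 13.1
position: [0.595, 0.0205, 0.0697]
eef_rot: [0.718, 0.696, 0.001, 0.0]
contact_force: [1.3, -0.3, 6.3]
finger_gap: 0.0348
finger_force: 59.2
clock: 13.6
position: [0.5955, 0.0206, 0.1836]
eef_rot: [0.718, 0.696, 0.002, 0.001]
contact_force: [-1.0, 0.3, -3.5]
finger_gap: 0.0348
finger_force: 60.3
t 13.6 p [0.5955 0.0206 0.1836] yaw -1.7 zax [ 0.004  0.    -1.   ] F [-1.   0.3 -3.5] gap 0.0348 ff 60.303025245666504 q7 0.04
[  5   4  27  21 390] [317.48717949 364.91794872] [0.59389716 0.01645232 0.20657298]
```

```bash
python3 -m crank '{"dp":[[-0.122,-0.6,0],[-0.122,-0.6,0],[-0.122,-0.6,0],[-0.122,-0.6,0],[-0.122,-0.6,0]],"twist":[[0,0,0],[0,0,0],[0,0,0],[0,0,0],[0,0,0]],"gripper":[1,1,1,1,1]}';python3 -m crank '{"dp":[[-0.122,-0.6,0],[-0.122,-0.6,0],[-0.122,-0.6,0],[0,0,0],[0,0,0]],"twist":[[0,0,0],[0,0,0],[0,0,0],[0,0,0],[0,0,0]],"gripper":[1,1,1,1,1]}'
python3 - <<'E'
from h import *
s=st();pic("wrist","w8.png");pic("top","top2.png")
for c in ("wrist","top"):
  for n,z in [("bay_right",.004),("bay_mid",.004),("stock",0),("stock_36_mid",.044)]:
    for r in manip.place_of(n,c)[:2]: print(c,n,round(r["score"],2),np.round(r["centre"]),np.round(ray(c,r["centre"],z),4))
E
```

```text
clock: 14.28
position: [0.5448, -0.2207, 0.1798]
eef_rot: [0.718, 0.696, -0.0, -0.001]
contact_force: [1.0, 0.2, -2.3]
finger_gap: 0.0345
finger_force: 60.4
clock: 14.9
position: [0.5162, -0.3628, 0.1799]
eef_rot: [0.718, 0.696, 0.0, -0.001]
contact_force: [0.6, 0.8, -2.8]
finger_gap: 0.0347
finger_force: 60.6
t 14.9 p [ 0.5162 -0.3628  0.1799] yaw -1.7 zax [-0.001  0.002 -1.   ] F [ 0.6  0.8 -2.8] gap 0.0347 ff 60.55574655532837 q7 0.61
wrist bay_right 0.62 [325. 228.] [ 0.5227 -0.3662  0.004 ]
wrist bay_mid 0.97 [305. 133.] [ 0.507  -0.2824  0.004 ]
wrist stock 0.7 [336. 128.] [ 0.5345 -0.2794  0.    ]
wrist stock_36_mid 0.67 [402. 229.] [ 0.5843 -0.3604  0.044 ]
top bay_right 0.56 [518. 255.] [ 0.5125 -0.365   0.004 ]
top bay_right 0.39 [462. 351.] [ 0.2992 -0.2418  0.004 ]
top bay_mid 0.8 [481. 256.] [ 0.5083 -0.2841  0.004 ]
top stock 0.93 [480. 245.] [ 0.5347 -0.2837  0.    ]
top stock 0.25 [480. 226.] [ 0.5757 -0.2823  0.    ]
top stock_36_mid 0.92 [521. 220.] [ 0.5856 -0.3603  0.044 ]
top stock_36_mid 0.72 [482. 225.] [ 0.5728 -0.2761  0.044 ]
```

View pics/w8.png

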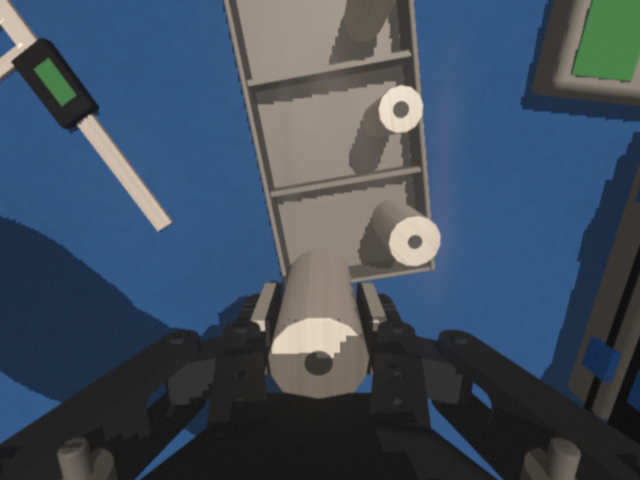

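The held bar, top hole at (318,362), hangs over the front half of the right bay, and the 36 mm stock bar is behind it at (415,241). I'll lower it.

```bash
python3 -m crank '{"dp":[[0.05,0,-0.4],[0,0,-0.5],[0,0,-0.4],[0,0,-0.13],[0,0,0]],"twist":[[0,0,0],[0,0,0],[0,0,0],[0,0,0],[0,0,0]],"gripper":[1,1,1,1,1]}';python3 -m crank '{"dp":[[0,0,-0.015],[0,0,-0.01],[0,0,0]],"twist":[[0,0,0],[0,0,0],[0,0,0]],"gripper":[1,1,1]}'
```

```text
clock: 16.02
position: [0.5205, -0.3636, 0.0672]
eef_rot: [0.718, 0.696, -0.0, -0.0]
contact_force: [0.1, 0.4, -1.2]
finger_gap: 0.0348
finger_force: 60.5
clock: 16.4
position: [0.5206, -0.3636, 0.0654]
eef_rot: [0.718, 0.696, 0.0, 0.0]
contact_force: [0.1, 0.2, -1.9]
finger_gap: 0.0348
finger_force: 60.5
```

```bash
python3 -m crank '{"dp":[[0,0,-0.02],[0,0,-0.01],[0,0,0]],"twist":[[0,0,0],[0,0,0],[0,0,0]],"gripper":[1,1,1]}';python3 -m crank '{"dp":[[0,0,-0.012],[0,0,-0.006],[0,0,0]],"twist":[[0,0,0],[0,0,0],[0,0,0]],"gripper":[1,1,1]}'
```

```text
clock: 16.77
position: [0.5204, -0.3635, 0.0624]
eef_rot: [0.718, 0.696, -0.0, -0.0]
contact_force: [-0.4, -0.6, -3.3]
finger_gap: 0.0353
finger_force: 60.5
clock: 17.15
position: [0.5205, -0.3636, 0.0617]
eef_rot: [0.718, 0.696, -0.0, 0.0]
contact_force: [-2.4, 1.7, 8.6]
finger_gap: 0.0348
finger_force: 61.5
```

Touched the floor. Open slightly, so as to stay clear of the stock bar, then rise.

```bash
python3 -m crank '{"dp":[[0,0,0],[0,0,0],[0,0,0],[0,0,0.15],[0,0,0.4]],"twist":[[0,0,0],[0,0,0],[0,0,0],[0,0,0],[0,0,0]],"gripper":[0.0,0.0,0.0,0,0]}';python3 -m crank '{"dp":[[0,0,0.6],[0,0,0.5],[0,0.3,0],[0,0,0]],"twist":[[0,0,0],[0,0,0],[0,0,0],[0,0,0]],"gripper":[0,0,0,0]}'
python3 - <<'E'
from h import *
st();a=pic("wrist","w9.png");b=pic("side","side2.png")
cv2.imwrite("pics/fin.png",np.hstack([cv2.resize(a,(400,300)),cv2.resize(b[260:440,320:560],(400,300))])[:,:,::-1])
E
```

```text
clock: 17.77
position: [0.52, -0.3632, 0.1053]
eef_rot: [0.718, 0.696, -0.0, -0.001]
contact_force: [0.0, -0.1, 0.4]
finger_gap: 0.0424
finger_force: 0.0
clock: 18.27
position: [0.521, -0.3381, 0.1943]
eef_rot: [0.717, 0.697, 0.0, 0.0]
contact_force: [0.6, 0.6, -0.4]
finger_gap: 0.0422
finger_force: 0.0
t 18.275 p [ 0.521  -0.3381  0.1943] yaw -1.6 zax [ 0.001  0.    -1.   ] F [ 0.6  0.6 -0.4] gap 0.0422 ff 0.0 q7 0.57
```

View pics/fin.png

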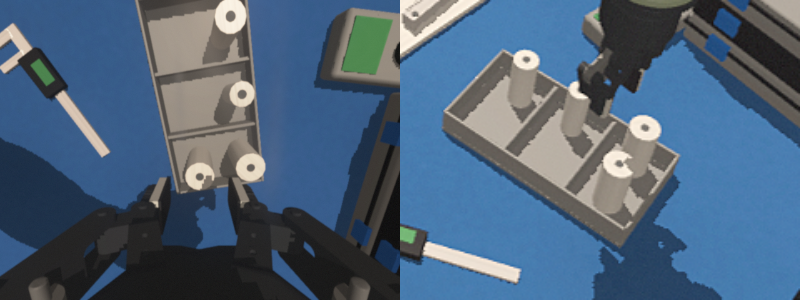

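The bar stands upright in the right bay, wrist pixel (200,176), in front of the matching 36 mm bar, and the gripper is clear.

```bash
python3 -c "
from plant import manip
print(manip.finish_job())"
```

```text
the job is handed in; nothing more can be done
None
```

The first bar wedged at the 36 mm line and now stands upright in the right bay with the 36 mm stock bar; I handed the job in at about 18 s, and the hand-in reply gave no verdict.

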